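# Load the board test jig and hold it closed

## Robot

A 7-joint arm with a two-finger parallel gripper is mounted at the origin on the work surface. World frame = base frame: x ahead of the robot, y to its left, z up, the work surface at z = 0. Lengths are in m, angles in rad, forces in N, time in s.
With the tool pointing down it reaches from about 0.425 to 0.875 m from the base axis. Payload 4.7 kg.
Tool frame: the origin (TCP) lies on the centre line of the jaws, within the pads' length; the fingertips stand 22 mm ahead of it and the grasp point (between the pads) lies 3 mm ahead of it; y points along the fingers, z is the direction in which the jaws open and shut, and the axes are right-handed (so a half turn about y gives the same grasp; the last joint's range is limited). The gripper opens to 87 mm and grips with 3 to 60 N. Pads are 19 mm wide; open, the fingers measure 117 mm over their backs; the gripper's body (75 mm by 190 mm) begins 51 mm behind the grasp point.
Start: joints at [1.334, 0.321, -0.07, 1.45, 0.023, 1.371, -0.057], TCP at [0.161, -0.63, 0.245] pointing down, gripper open.
Joint ranges: [-2.86, 2.86], [-0.3, 2.09], [-1.38, 1.24], [0.06, 2.45], [-1.56, 4.7], [0.09, 2.05], [-2.69, 2.69]. Speed limits (rad/s): [2.57, 2.57, 3.14, 3.14, 3.14, 3.14, 3.14].

## Interface

Orientations are given as a unit quaternion [x, y, z, w].
In Python, from rig import r gives the robot as it stands.
- The arm moves only by the tool arm_command, never from a script. Its argument "moves" is text: rows parted by semicolons, each of 7 numbers parted by spaces: the shift along the tool's x, y, z in units of 50 mm (1.0 is 50 mm), then the turn, a rotation vector about the tool's x, y, z in units of 10 degrees (1.0 is 10 degrees), then the closure, from 0 (fully open) to 1 (shut). A call has 1 to 8 rows; each row shifts and turns the commanded pose from where the row before left it, along the tool's axes as they then stand; what a row does not reach is not made up. A row lasts 1/8 s, in which the tool goes at most 62.5 mm and 10.7 degrees, less where a joint would pass 70% of its speed; a pose out of reach is approached as far as the arm can. A call is refused whole if a number of a shift passes 1 or a number of a turn 1, either way. A call with a gripper value outside its range is refused whole. The fingers move at their own pace and stop on an object; "squeeze" is the grip in N (left out, the last holds). Time passes only in rows, so rows that do not move let the fingers close. It gives the time, the measured TCP pose, the force and the opening at its end, in the units of the state.
- r.sense(): the state, without advancing time (a new reading comes with each control period).
- r.capture(name): name is "scene" or "top" or "wrist"; returns a dict with "pixels" (384x512x3 uint8, blue, green, red), "fx", "fy", "cx", "cy" (pixels), "rvec" (rotation vector, rad) and "tvec" (3), from world to camera coordinates, as OpenCV has them. Camera axes: x right, y down, z forward; pixel columns grow to the right and rows downward; lengths in m; the calibration is good to about 2 mm. The wrist camera is an equidistant fisheye: a pixel r from the principal point sees the ray r / f radians off the axis. A picture is of the moment at which its call begins. There is no depth.
- r.finish_job(): hands the job in, once; it reports no verdict.
The state is a dict: "time": time; "joint_pos": joint angles; "qvel": joint speeds; "joint_torque": joint torques, N m; "eef_pos": TCP position; "tool_rot": TCP orientation; "contact_force": force on the tool from outside, world axes, zero at the start; "wrist_torque": the same for the moment, N m; "grip_width": opening from 0.0 (shut) to 1.0 (fully open).
Only numpy, scipy, OpenCV 4.12 (cv2) and the standard library are available. Lean on these libraries where they do the work, as an engineer would, in place of code of your own. Each camera call takes 0.05 s, during which the arm holds its last target. There are 200 camera calls.

## Task

Lay the green circuit board flat in the white-cornered nest of the black test jig, its yellow connector towards the yellow mark on the jig, and let go of it. Then fit the red pressure plate over the jig's two dowels (either way round) and press it down against the springs until it is fully home on the collars. Finish while still holding it pressed down there; leave the solder spool, jar and multimeter where they are.

Things in the scene. Friction and masses are not known exactly. Their poses are not given: they have to be found in the camera images.
- jig: Test jig, fixed to the bench: black base 130 (x) x 150 (y) x 20 mm, origin at the centre of its underside, z up. A yellow mark 20 x 36 mm on the base at x = -54 mm shows the side for the board's connector. Dowels stand at y = +-58 mm; along x nothing rises above the nest's guides, so fingers closing along x have most room.
- dowel_tip (a point): Tip, 84 mm above the bench, of the dowel at x = 0, y = +58 mm of the jig; its twin stands at y = -58 mm. Each is an aluminium collar 16 mm across up to 60 mm height, then a steel dowel 8 mm across up to 76 mm, tapering to 3 mm at the tip.
- nest_seat (a point): Centre of the surface the board lies on, 36 mm above the bench at rest (fixed in the jig, axes as the jig's). The sprung nest is a grey plate 86 (x) x 76 (y) mm with white corner guides, flared outwards as lead-ins, rising 8 mm above the seat, with about 2 to 3 mm play on each side of the board; the middle of every side is open.
- nest (a joint): How far the sprung nest is pushed down, in m: 0 at rest, about 0.006 with the plate home on the collars (own stop 0.008). Springs: preloaded to 6 N, so the parts' weight alone does not sink it, plus 1.2 N per mm, 13 N at 6 mm; the weights of plate, board and nest supply 4 to 5 N of it. They push plate and board back up if let go.
- board: Green circuit board 70 (x) x 60 (y) x 4 mm, 80 g, lying flat on the bench; origin at the centre of its underside, z up. In its centre a finned aluminium heat sink 24 x 24 mm, from 4 to 27 mm height: the place to grip it, high enough for the fingertips to clear the connector. A yellow connector 9 x 24 mm, top at 8 mm, at its -x edge.
- board_connector (a point): Top centre of the board's yellow connector, at x = -30.5 mm in the board's frame.
- plate: Red pressure plate, about 260 g, 90 (x) x 144 (y) x 10 mm, standing on four white pusher pins 8 mm across, 26 mm long, at x = +-27, y = +-22 mm; origin at the centre of the pins' lower ends, z up; plate from 26 to 36 mm height. On the jig the pins rest on the board's top: origin then 40 mm above the bench with springs relaxed, 34 mm with the plate's underside home on the collars.
- plate_hole (a point): Centre of the plate's through hole at x = 0, y = +58 mm, on the top face, 36 mm above its origin; a twin hole is at y = -58 mm. Both are 10.5 mm across; the dowels go through them, either way round.
- plate_handle (a point): A point in the black upright rib on top of the plate, 62 mm above the plate's origin (10 mm below the rib's top), axes as the plate's. The rib is 22 (x) x 60 (y) mm, from 36 to 72 mm height above the origin, to be gripped across x.
- spool: Bystander: steel-grey solder spool, 50 mm across, 50 mm high, origin at the centre of its underside.
- jar: Bystander: white jar with yellow label, 52 mm across, 50 mm high, origin at the centre of its underside.
- meter: Bystander: orange and black multimeter lying flat, 180 (x) x 90 (y) x 39 mm, origin at the centre of its underside.
Things that resemble listed ones, but are neither listed nor needed, are in the scene too. What is meant by the plate is not pink, and is the smaller of those in its own colour.

How it is judged:
By the outcome, as a careful person would: the job done as asked, in the order asked, and still so for the second after the job is handed in, while the arm keeps its last pose, push and grip.
It also fails if it takes over 58 s, if anything falls off the work surface, if the arm or the gripper's body presses on something with over 40 N, if the wrist force passes 120 N, or if a joint passes its speed limit or range.

## Working session

There is one attempt and no reset: what is moved stays moved. The work goes in short steps, Python scripts to look and compute and a tool call to move; the robot and the scene stay as the last step left them, time stands still between calls to the robot, and variables do not carry over. Pictures are saved under pics/ and viewed, about 8 in all and at most 12, crops included, and the job is handed in when it is done.

Besides the shell and the picture viewer there is one more tool, called by a JSON object that holds its "api" and its "payload", one argument or row to a line. arm_command: Moves the arm, as the interface text tells. Its arguments: {"type":"object","properties":{"moves":{"type":"string"},"squeeze":{"type":"number"}},"required":["moves"]}

```bash
mkdir -p pics; ls
python3 - <<'E'
from rig import r
import cv2
s=r.sense();print({k:(v if k in('time','grip_width') else [round(float(x),3) for x in v]) for k,v in s.items()})
for n in('scene','top'):
    c=r.capture(n);cv2.imwrite(f'pics/{n}0.png',c['pixels']);print(n,c['fx'],c['fy'],c['cx'],c['cy'],c['rvec'],c['tvec'])
E
```

```text
pics
{'time': 0.0, 'joint_pos': [1.334, 0.322, -0.07, 1.452, 0.023, 1.371, -0.057], 'qvel': [0.001, -0.0, -0.001, -0.002, -0.0, -0.001, -0.0], 'joint_torque': [0.0, -49.129, -0.404, -31.253, -0.064, 0.044, 0.0], 'eef_pos': [0.161, -0.629, 0.243], 'tool_rot': [-0.089, 0.702, -0.701, 0.088], 'contact_force': [-0.321, -0.058, -1.133], 'wrist_torque': [-0.02, 0.011, -0.043], 'grip_width': 1.0026473843964758}
scene 349.74267060633815 349.74267060633815 259.3916688281211 194.460579161983 [ 1.99327398  1.65173653 -0.57671729] [-0.12586483 -0.38858623  1.22525224]
top 480.7697465227238 480.7697465227238 261.02840853052 191.78964425775646 [ 2.20046632 -2.16621886  0.09096597] [0.01534411 0.56744107 1.26408051]
```

View pics/top0.png

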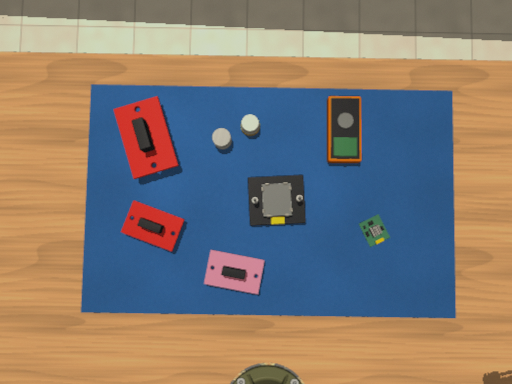

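View pics/scene0.png

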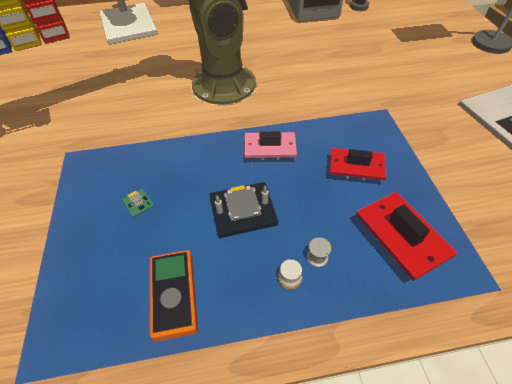

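```bash
cat > h.py <<'E'
import numpy as np, cv2
from scipy.spatial.transform import Rotation as R
def ray(c,uv):
    Rm=cv2.Rodrigues(np.array(c['rvec'],float))[0]; t=np.array(c['tvec'],float)
    d=np.array([(uv[0]-c['cx'])/c['fx'],(uv[1]-c['cy'])/c['fy'],1.])
    return -Rm.T@t, Rm.T@d
def fray(c,uv):
    Rm=cv2.Rodrigues(np.array(c['rvec'],float))[0]; t=np.array(c['tvec'],float)
    a=np.array([(uv[0]-c['cx'])/c['fx'],(uv[1]-c['cy'])/c['fy']]); th=np.linalg.norm(a)
    d=np.r_[a/max(th,1e-9)*np.sin(th),np.cos(th)]
    return -Rm.T@t, Rm.T@d
def atz(o,d,z): return (o+d*(z-o[2])/d[2])[:3]
def fproj(c,P):
    Rm=cv2.Rodrigues(np.array(c['rvec'],float))[0]; p=Rm@np.array(P)+np.array(c['tvec'],float)
    th=np.arctan2(np.hypot(p[0],p[1]),p[2]); n=max(np.hypot(p[0],p[1]),1e-9)
    return np.array([c['cx']+c['fx']*th*p[0]/n, c['cy']+c['fy']*th*p[1]/n])
def deltas(s,pos,Rt):
    "shift (50 mm) and turn (10 deg) in tool axes from sensed pose to target"
    R0=R.from_quat(s['tool_rot']); 
    return R0.inv().apply(np.array(pos)-s['eef_pos'])/.05, (R0.inv()*Rt).as_rotvec(degrees=True)/10
E
python3 - <<'E'
from rig import r
from h import *
c=r.capture('top');p=c['pixels']
np.save('top.npy',p)
hsv=cv2.cvtColor(p,cv2.COLOR_BGR2HSV)
def blob(x0,y0,x1,y1,lo,hi,name,z):
    m=np.zeros(p.shape[:2],np.uint8); m[y0:y1,x0:x1]=cv2.inRange(hsv,lo,hi)[y0:y1,x0:x1]
    ct=max(cv2.findContours(m,0,2)[0],key=cv2.contourArea)
    rc=cv2.minAreaRect(ct); M=cv2.moments(ct)
    pts=[atz(*ray(c,q),z)[:2].round(4).tolist() for q in cv2.boxPoints(rc)]
    cen=(M['m10']/M['m00'],M['m01']/M['m00'])
    print(name,np.round(rc[0],1),np.round(rc[1],1),round(rc[2],1),'centroid',atz(*ray(c,cen),z).round(4),pts)
blob(110,190,200,260,(0,120,60),(8,255,255),'plate',.036)
blob(350,205,400,255,(35,60,30),(85,255,255),'board',.004)
blob(350,205,400,255,(22,150,120),(34,255,255),'conn',.008)
blob(230,165,320,240,(22,150,120),(34,255,255),'mark',.02)
blob(230,165,320,240,(0,0,0),(180,255,60),'jig',.02)
E=[]
for (x0,y0) in((117,191),(243,166),(340,196)):
    E.append(cv2.resize(p[y0:y0+66,x0:x0+66],None,fx=6,fy=6,interpolation=cv2.INTER_CUBIC))
E.append(np.zeros_like(E[0]))
cv2.imwrite('pics/m.png',cv2.resize(np.vstack([np.hstack(E[:2]),np.hstack(E[2:])]),(750,750))[:600] if 0 else cv2.resize(np.hstack(E[:3]),(798,266)))
E
```

```text
plate [152.2 225.5] [54.  33.3] 20.8 centroid [0.4725 0.3089 0.036 ] [[0.4556, 0.3902], [0.5381, 0.3622], [0.4897, 0.2276], [0.4077, 0.2563]]
board [373.9 230.3] [25.5 21.9] 63.4 centroid [ 0.471  -0.2812  0.004 ] [[0.486, -0.2403], [0.5133, -0.2934], [0.4523, -0.324], [0.4252, -0.271]]
conn [379.3 240.1] [3.1 8.5] 63.4 centroid [ 0.4427 -0.2952  0.008 ] [[0.4416, -0.2836], [0.452, -0.304], [0.4446, -0.3078], [0.4341, -0.2873]]
mark [277.5 220.5] [ 7. 13.] 90.0 centroid [ 0.4923 -0.0208  0.02  ] [[0.5002, -0.0034], [0.5008, -0.0381], [0.4821, -0.0384], [0.4816, -0.0037]]
jig [276.4 200.1] [47.6 55. ] 87.3 centroid [ 0.5429 -0.024   0.02  ] [[0.6048, 0.0604], [0.6142, -0.0872], [0.4867, -0.0943], [0.4774, 0.0521]]
```

View pics/m.png

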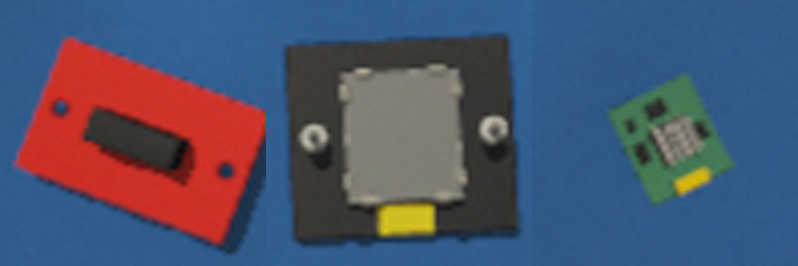

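Picture 3 shows the small red plate with its holes, the jig with two dowel tips and its mark toward the robot, and the board with its connector lower right. Next I work out the first approach above the board.

```bash
cat >> h.py <<'E'
def rot(yaw):
    "tool down, jaw axis along world angle yaw (deg)"
    a=np.radians(yaw); z=np.array([np.cos(a),np.sin(a),0]); y=np.array([0,0,-1.]); x=np.cross(y,z)
    return R.from_matrix(np.c_[x,y,z])
def jawyaw(s):
    z=R.from_quat(s['tool_rot']).as_matrix()[:,2]; return np.degrees(np.arctan2(z[1],z[0]))
def plan(pos,yaw):
    from rig import r
    s=r.sense(); print('t',round(s['time'],2),'pos',np.round(s['eef_pos'],4),'jaw',round(jawyaw(s),2),'F',np.round(s['contact_force'],1),'w',round(s['grip_width'],3),'q',np.round(s['joint_pos'],2))
    d,t=deltas(s,pos,rot(yaw)); print('shift',d.round(3),'turn',t.round(3)); return s
E
python3 - <<'E'
from h import *
for y in (26.8,206.8): plan([.469,-.282,.20],y)
E
```

```text
t 0.15 pos [ 0.1612 -0.6293  0.2437] jaw -75.63 F [-0.2  0.7  0.3] w 0.997 q [ 1.33  0.32 -0.07  1.45  0.02  1.37 -0.06]
shift [-7.688  0.881 -5.199] turn [ 7.0000e-03 -1.0243e+01 -7.0000e-03]
t 0.15 pos [ 0.1612 -0.6293  0.2437] jaw -75.63 F [-0.2  0.7  0.3] w 0.997 q [ 1.33  0.32 -0.07  1.45  0.02  1.37 -0.06]
shift [-7.688  0.881 -5.199] turn [7.000e-03 7.757e+00 6.000e-03]
```

{"api": "arm_command", "payload": {
  "moves": "-0.96 0.11 -0.65 0 0 0 0; -0.96 0.11 -0.65 0 0 0 0; -0.96 0.11 -0.65 0 0 0 0; -0.96 0.11 -0.65 0 0 0 0; -0.96 0.11 -0.65 0 0 0 0; -0.96 0.11 -0.65 0 0 0 0; -0.96 0.11 -0.65 0 0 0 0; -0.96 0.11 -0.65 0 0 0 0"
}}

```text
time: 1.15
eef_pos: [0.4696, -0.281, 0.2004]
tool_rot: [0.088, -0.701, 0.702, -0.088]
contact_force: [-0.4, 0.4, 0.3]
grip_width: 0.999
```

{"api": "arm_command", "payload": {
  "moves": "0 0 0 0 -1 0 0.25; 0 0 0 0 -1 0 0.25; 0 0 0 0 -1 0 0.25; 0 0 0 0 -1 0 0.25; 0 0 0 0 -1 0 0.25; 0 0 0 0 -1 0 0.25; 0 0 0 0 -1 0 0.25; 0 0 0 0 -1 0 0.25"
}}

```text
time: 2.15
eef_pos: [0.4685, -0.2824, 0.2002]
tool_rot: [0.52, -0.479, 0.479, -0.52]
contact_force: [0.4, -0.2, -0.4]
grip_width: 0.75
```

{"api": "arm_command", "payload": {
  "moves": "0 0 0 0 -1 0 0.25; 0 0 0 0 -1 0 0.25; 0 0 0 0 -0.24 0 0.25; 0 0 0 0 0 0 0.25"
}}

```text
time: 2.65
eef_pos: [0.4685, -0.2825, 0.2003]
tool_rot: [0.602, -0.371, 0.371, -0.602]
contact_force: [0.6, 0.2, -0.2]
grip_width: 0.75
```

Run:
```python
from h import *
from rig import r
plan([.469,-.282,.20],26.8)
c=r.capture('wrist');cv2.imwrite('pics/w1.png',c['pixels']);print(c['fx'],c['cx'],c['cy'],ray(c,(c['cx'],c['cy'])))
np.save('w1.npy',c['pixels'])
print(fproj(c,[.469,-.282,.027]))
```

```text
t 2.65 pos [ 0.4685 -0.2825  0.2003] jaw 26.73 F [ 0.6  0.2 -0.2] w 0.75 q [ 0.98  0.17 -0.53  1.75  0.09  1.25  0.89]
shift [-0.004  0.005  0.013] turn [ 0.002 -0.007 -0.002]
297.3186396354542 251.1949210101265 188.35134254196817 (array([ 0.43304485, -0.21341724,  0.34115186]), array([ 0.12697118, -0.25412635, -0.95880035]))
[252.61387407 174.55401888]
```

View pics/w1.png

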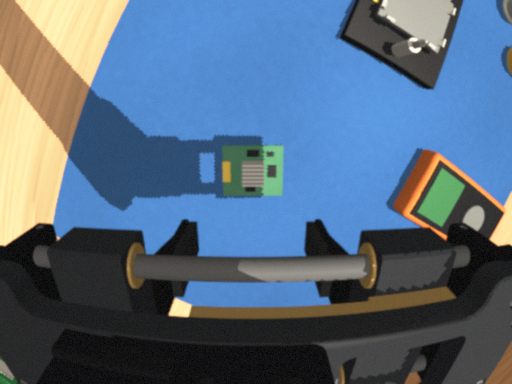

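Picture 4: heat sink at about (253,174), as predicted, and the board is square with the jaws. I refine with a fit of the board outline and also measure the heat sink.

Run:
```python
from h import *
from rig import r
c=r.capture('wrist');p=c['pixels'];hsv=cv2.cvtColor(p,cv2.COLOR_BGR2HSV)
m=np.zeros(p.shape[:2],np.uint8)
sub=((hsv[...,0]<95)|(hsv[...,1]<60)).astype(np.uint8)
m[140:202,217:290]=sub[140:202,217:290]
ct=max(cv2.findContours(m,0,2)[0],key=cv2.contourArea);print(cv2.boundingRect(ct))
W=np.array([atz(*fray(c,q[0]),.004)[:2] for q in ct])
rc=cv2.minAreaRect((W*1000).astype(np.float32));print('rect mm',rc)
plan([.469,-.282,.0325],26.8)
```

```text
(221, 145, 62, 51)
rect mm ((468.5911560058594, -283.0797424316406), (71.75314331054688, 60.080055236816406), 26.680103302001953)
t 2.75 pos [ 0.4686 -0.2825  0.2004] jaw 26.72 F [0.1 0.8 0.6] w 0.747 q [ 0.98  0.17 -0.53  1.75  0.09  1.25  0.89]
shift [-0.005  3.358  0.011] turn [ 0.001 -0.008 -0.001]
```

{"api": "arm_command", "payload": {
  "moves": "0 0.8 0 0 0 0 0.25; 0 0.8 0 0 0 0 0.25; 0 0.8 0 0 0 0 0.25; 0 0.6 0 0 0 0 0.25; 0 0.36 0 0 0 0 0.25; 0 0 0 0 0 0 0.25; 0 0 0 0 0 0 1; 0 0 0 0 0 0 1",
  "squeeze": 25
}}

```text
time: 3.75
eef_pos: [0.4696, -0.2831, 0.0339]
tool_rot: [0.602, -0.37, 0.372, -0.602]
contact_force: [0.4, -0.6, -0.6]
grip_width: 0.607
```

{"api": "arm_command", "payload": {
  "moves": "0 0 0 0 0 0 1; 0 0 0 0 0 0 1; 0 0 0 0 0 0 1; 0 0 0 0 0 0 1; 0 -0.3 0 0 0 0 1; 0 -0.7 0 0 0 0 1; 0 -0.7 0 0 0 0 1; 0 0 0 0 0 0 1"
}}

```text
time: 4.75
eef_pos: [0.4709, -0.2836, 0.1214]
tool_rot: [0.602, -0.368, 0.373, -0.602]
contact_force: [-0.6, 0.4, -0.3]
grip_width: 0.272
```

Run:
```python
from h import *
from rig import r
plan([.545,-.024,.17],3)
c=r.capture('wrist');cv2.imwrite('pics/w2.png',c['pixels'])
```

```text
t 4.75 pos [ 0.4709 -0.2836  0.1214] jaw 26.77 F [-0.6  0.4 -0.3] w 0.272 q [ 0.96  0.24 -0.53  1.84  0.14  1.09  0.85]
shift [-3.962 -0.987  3.666] turn [-0.023  2.377  0.031]
```

View pics/w2.png

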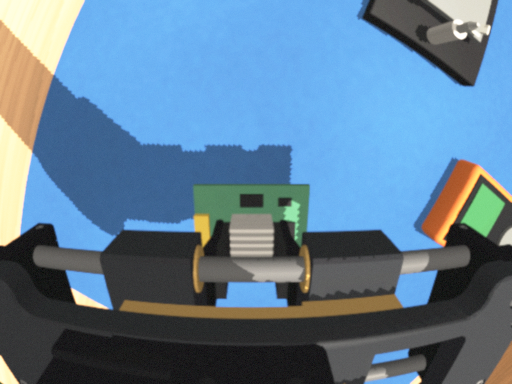

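Picture 5: board held square by the heat sink. I go to a waypoint beside the jig, so the camera looks straight down on it.

{"api": "arm_command", "payload": {
  "moves": "0 -0.9 0 0 0 0 1; 0 -0.1 0 0 0.4 0.03 1; 0 0 0 0 0.98 0 1; 0 0 0 0 0.98 0 1; 0 0 0 0 0 0 1"
}}

```text
time: 5.42
eef_pos: [0.468, -0.2821, 0.1664]
tool_rot: [-0.514, 0.488, -0.483, 0.515]
contact_force: [-0.2, -0.3, -0.0]
grip_width: 0.275
```

Run:
```python
from h import *
plan([.545,-.125,.18],3)
```

```text
t 5.42 pos [ 0.468  -0.2821  0.1664] jaw 3.29 F [-0.2 -0.3 -0. ] w 0.275 q [ 0.94  0.19 -0.49  1.79  0.09  1.19  0.48]
shift [-3.05  -0.26   1.717] turn [ 0.022  0.029 -0.035]
```

{"api": "arm_command", "payload": {
  "moves": "-0.76 -0.06 0.43 0 0 0 1; -0.76 -0.06 0.43 0 0 0 1; -0.76 -0.06 0.43 0 0 0 1; -0.77 -0.07 0.43 0.02 0 -0.03 1; 0 0 0 0 0 0 1; 0 0 0 0 0 0 1"
}}

```text
time: 6.18
eef_pos: [0.5456, -0.1261, 0.1799]
tool_rot: [0.514, -0.485, 0.486, -0.514]
contact_force: [0.2, -0.9, -1.3]
grip_width: 0.27
```

Run:
```python
from h import *
from rig import r
plan([.545,-.024,.18],3)
c=r.capture('wrist');cv2.imwrite('pics/w3.png',c['pixels'][:300])
import pickle;pickle.dump(c,open('w3.pkl','wb'))
```

```text
t 6.17 pos [ 0.5456 -0.1261  0.1799] jaw 3.29 F [ 0.2 -0.9 -1.3] w 0.27 q [ 0.72  0.22 -0.61  1.75  0.13  1.22  0.13]
shift [-2.04  -0.003  0.105] turn [0.    0.029 0.004]
```

View pics/w3.png

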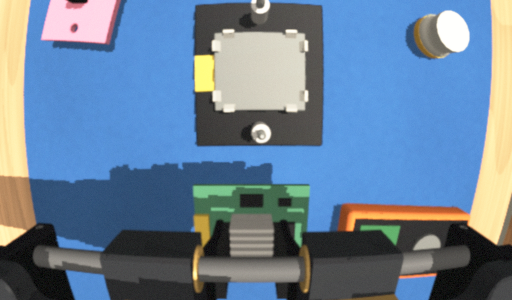

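Picture 6: jig is square with the tool; nest centre at about (261,71), near dowel tip at about (261,133), far one at about (261,4). I fit the outlines and enlarge the dowels.

Run:
```python
from h import *
import pickle
c=pickle.load(open('w3.pkl','rb'));p=c['pixels'];hsv=cv2.cvtColor(p,cv2.COLOR_BGR2HSV)
def fit(mask,box,z,n):
    x0,y0,x1,y1=box;m=np.zeros(p.shape[:2],np.uint8);m[y0:y1,x0:x1]=mask[y0:y1,x0:x1]
    ct=max(cv2.findContours(m,0,2)[0],key=cv2.contourArea)
    W=np.array([atz(*fray(c,q[0]),z)[:2] for q in ct])
    print(n,cv2.boundingRect(ct),cv2.minAreaRect((W*1000).astype(np.float32)))
nb=((hsv[...,0]<95)|(hsv[...,0]>125)|(hsv[...,1]<100)).astype(np.uint8)
fit(nb,(185,0,335,155),.02,'base')
fit(((hsv[...,1]<60)&(hsv[...,2]>110)).astype(np.uint8),(200,22,320,118),.036,'nest')
fit(((hsv[...,0]>20)&(hsv[...,0]<35)&(hsv[...,1]>120)).astype(np.uint8),(185,40,220,110),.02,'mark')
for q in((261,133),(261,3)): print(atz(*fray(c,q),.084).round(4))
a=np.hstack([cv2.resize(p[y:y+38,240:282],None,fx=9,fy=9,interpolation=2) for y in(0,114)])
cv2.imwrite('pics/dow.png',a)
```

```text
base (193, 0, 130, 146) ((545.5608520507812, -15.985580444335938), (130.36819458007812, 151.0496063232422), 3.6450741291046143)
nest (211, 29, 98, 84) ((547.0924072265625, -16.62152862548828), (91.96522521972656, 81.64820861816406), 3.801335334777832)
mark (195, 54, 20, 38) ((492.203125, -20.17300796508789), (19.353853225708008, 38.16826248168945), 2.898712635040283)
[ 0.5498 -0.0727  0.084 ]
[0.5437 0.0338 0.084 ]
```

View pics/dow.png

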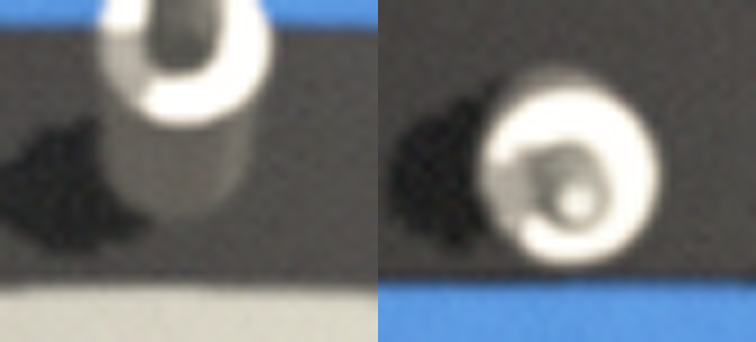

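Run:
```python
from h import *
import pickle
c=pickle.load(open('w3.pkl','rb'))
print(atz(*fray(c,(262,136.2)),.084).round(4),'coll',atz(*fray(c,(261.3,133.4)),.06).round(4),atz(*fray(c,(260.6,4.4)),.06).round(4), 'cam',fray(c,(0,0))[0])
# top cam, dowel tips
from rig import r
t=r.capture('top')
for q in((254.9,198.5),(299.1,197.6)): print('top',atz(*ray(t,q),.084).round(4))
plan([.5463,-.0163,.18],3.7)
```

```text
[ 0.5508 -0.0752  0.084 ] coll [ 0.551  -0.0755  0.06  ] [0.5438 0.0408 0.06  ] cam [ 0.54077239 -0.04870329  0.32068091]
top [0.5449 0.0398 0.084 ]
top [ 0.549  -0.0726  0.084 ]
t 6.28 pos [ 0.5454 -0.1272  0.18  ] jaw 3.1 F [ 0.3 -0.3 -1.2] w 0.277 q [ 0.72  0.22 -0.61  1.75  0.13  1.22  0.13]
shift [-2.214e+00 -1.000e-03  1.380e-01] turn [-0.001 -0.06   0.005]
```

{"api": "arm_command", "payload": {
  "moves": "-0.73 0 0.05 0 -0.04 0 1; -0.73 0 0.05 0 0 0 1; -0.74 0 0.06 0 0 0 1; 0 0.8 0 0 0 0 1; 0 0.5 0 0 0 0 1; 0 0 0 0 0 0 1; 0 0 0 0 0 0 1"
}}

```text
time: 7.15
eef_pos: [0.5483, -0.0161, 0.1165]
tool_rot: [-0.514, 0.484, -0.485, 0.516]
contact_force: [-0.5, 0.1, -1.0]
grip_width: 0.272
```

Run:
```python
from h import *
from rig import r
import time
P=[];J=[]
for i in range(3):
    c=r.capture('wrist'); s=plan([.547,-.017,.07],3.6); 
cv2.imwrite('pics/w4.png',c['pixels'][:330])
```

```text
t 7.2 pos [ 0.5486 -0.0159  0.1169] jaw 3.51 F [-0.2  0.3 -0.6] w 0.275 q [ 0.57  0.27 -0.67  1.84  0.19  1.09 -0.11]
shift [ 0.018  0.938 -0.037] turn [-0.02  -0.009  0.005]
t 7.25 pos [ 0.5487 -0.0158  0.117 ] jaw 3.53 F [ 0.5 -0.5 -0.9] w 0.278 q [ 0.57  0.27 -0.67  1.84  0.19  1.09 -0.11]
shift [ 0.021  0.94  -0.04 ] turn [-0.023 -0.007  0.006]
t 7.3 pos [ 0.5486 -0.0157  0.1169] jaw 3.54 F [ 0.2  0.2 -0.3] w 0.273 q [ 0.57  0.27 -0.67  1.84  0.19  1.09 -0.11]
shift [ 0.024  0.938 -0.038] turn [-0.022 -0.006  0.006]
```

View pics/w4.png

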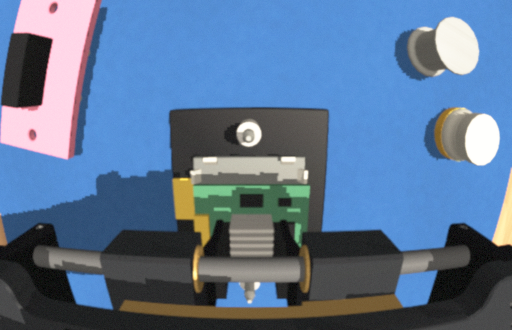

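Picture 8: board over the nest, about 1 mm far in +x, which agrees with the pose reading. I correct that and lower.

{"api": "arm_command", "payload": {
  "moves": "0.02 0.3 -0.035 -0.02 0 0 1; 0 0.3 0 0 0 0 1; 0 0.2 0 0 0 0 1; 0 0.06 0 0 0 0 1; 0 0 0 0 0 0 1; 0 0 0 0 0 0 1"
}}

```text
time: 8.05
eef_pos: [0.5464, -0.0163, 0.073]
tool_rot: [0.516, -0.484, 0.484, -0.515]
contact_force: [-0.5, -0.5, -0.5]
grip_width: 0.274
```

Run:
```python
from h import *
plan([.547,-.017,.069],3.6)
```

```text
t 8.05 pos [ 0.5464 -0.0163  0.073 ] jaw 3.58 F [-0.5 -0.5 -0.5] w 0.274 q [ 0.55  0.32 -0.65  1.88  0.23  1.02 -0.14]
shift [0.014 0.08  0.011] turn [ 0.006 -0.002  0.003]
```

{"api": "arm_command", "payload": {
  "moves": "0.01 0.04 0.01 0 0 0 1; 0 0.04 0 0 0 0 1; 0 0 0 0 0 0 1; 0 0 0 0 0 0 1"
}}

```text
time: 8.55
eef_pos: [0.5467, -0.0171, 0.0688]
tool_rot: [0.516, -0.484, 0.484, -0.515]
contact_force: [-0.5, -1.1, 0.7]
grip_width: 0.275
```

Run:
```python
from h import *
plan([.547,-.017,.069],3.6)
```

```text
t 8.55 pos [ 0.5467 -0.0171  0.0688] jaw 3.56 F [-0.5 -1.1  0.7] w 0.275 q [ 0.55  0.33 -0.65  1.88  0.24  1.01 -0.14]
shift [-0.001 -0.005  0.006] turn [ 0.009 -0.004  0.004]
```

{"api": "arm_command", "payload": {
  "moves": "0 0 0 0 0 0 0.5; 0 0 0 0 0 0 0.5; 0 0 0 0 0 0 0.5; 0 -0.3 0 0 0 0 0.5; 0 -0.8 0 0 0 0 0.5; 0 -0.8 0 0 0 0 0.5; 0.8 -0.4 0 0 0 0 0.5; 0.8 0 0 0 0 0 0.5"
}}

```text
time: 9.55
eef_pos: [0.5535, -0.0972, 0.1874]
tool_rot: [-0.515, 0.482, -0.485, 0.516]
contact_force: [0.1, -1.3, -0.8]
grip_width: 0.497
```

{"api": "arm_command", "payload": {
  "moves": "0 0 0 0 0 0 0.3; 0 0 0 0 0 0 0.3"
}}

```text
time: 9.8
eef_pos: [0.5518, -0.096, 0.1842]
tool_rot: [0.516, -0.484, 0.484, -0.515]
contact_force: [-0.1, 0.2, -0.2]
grip_width: 0.642
```

Run:
```python
from h import *
from rig import r
import pickle
c=r.capture('wrist');s=plan([.4725,.3089,.2],-19.8)
pickle.dump(c,open('w5.pkl','wb'))
p=c['pixels'];q=[fproj(c,[.547,-.017,.04]),fproj(c,[.551,-.0755,.06]),fproj(c,[.5438,.0408,.06])];print(np.round(q,1))
u,v=q[0].astype(int);v0=max(v-90,0)
cv2.imwrite('pics/w5.png',cv2.resize(p[v0:v0+170,u-100:u+100],None,fx=3.5,fy=3.5,interpolation=2));print(u-100,v0)
```

```text
t 9.85 pos [ 0.5518 -0.0953  0.1841] jaw 3.66 F [-0.1  0.1 -0.3] w 0.664 q [ 0.68  0.22 -0.63  1.74  0.14  1.23  0.08]
shift [-8.169 -0.316 -1.067] turn [9.000e-03 2.346e+00 1.000e-03]
[[252.1 100.9]
 [252.5 165.5]
 [252.5  36.9]]
152 10
```

View pics/w5.png

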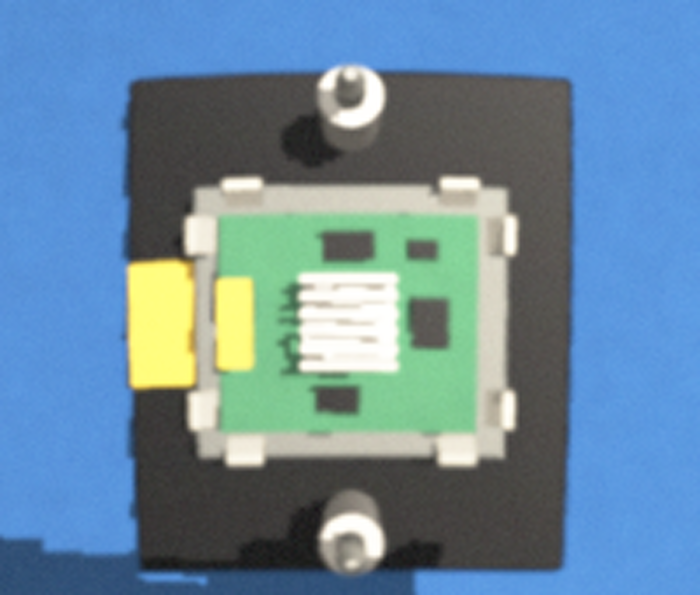

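Picture 9: board flat inside all guides, connector next to the yellow mark; collars where predicted. Now to the plate.

{"api": "arm_command", "payload": {
  "moves": "-0.9 -0.04 -0.12 0 0 0 0; -0.9 -0.04 -0.12 0 0 0 0; -0.9 -0.04 -0.12 0 0 0 0; -0.9 -0.04 -0.12 0 0 0 0; -0.9 -0.04 -0.12 0 0 0 0; -0.9 -0.04 -0.12 0 0 0 0; -0.9 -0.04 -0.12 0 0 0 0; -0.9 -0.04 -0.12 0 0 0 0"
}}

```text
time: 10.85
eef_pos: [0.48, 0.2624, 0.2]
tool_rot: [0.516, -0.484, 0.483, -0.515]
contact_force: [1.0, 0.1, 0.6]
grip_width: 0.999
```

{"api": "arm_command", "payload": {
  "moves": "-0.9 0 -0.1 0 0 0 0; 0 0 0 0 0.8 0 0; 0 0 0 0 0.8 0 0; 0 0 0 0 0.75 0 0; 0 0 0 0 0 0 0; 0 0 0 0 0 0 0"
}}

```text
time: 11.6
eef_pos: [0.473, 0.3049, 0.1996]
tool_rot: [-0.408, 0.579, -0.578, 0.406]
contact_force: [0.8, 0.2, 0.8]
grip_width: 1.0
```

Run:
```python
from h import *
from rig import r
import pickle
c=r.capture('wrist');s=plan([.4725,.3089,.2],-19.8)
pickle.dump(c,open('w6.pkl','wb'));cv2.imwrite('pics/w6.png',c['pixels'])
print(fproj(c,[.4725,.3089,.036]))
```

```text
t 11.65 pos [0.4732 0.3047 0.1996] jaw -19.77 F [-0.8  0.4 -0.1] w 1.005 q [ 0.11  0.25 -0.83  1.71  0.2   1.27 -1.12]
shift [-0.074 -0.008 -0.042] turn [0.01  0.003 0.007]
[249.97505675 173.04431338]
```

View pics/w6.png

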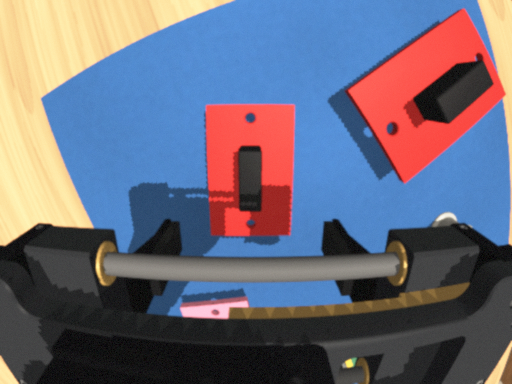

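Picture 10: plate square with the jaws, holes at about (250,118) and (251,224). Measure them finely.

Run:
```python
from h import *
import pickle
c=pickle.load(open('w6.pkl','rb'));p=c['pixels'];hsv=cv2.cvtColor(p,cv2.COLOR_BGR2HSV)
red=(((hsv[...,0]<10)|(hsv[...,0]>172))&(hsv[...,1]>120)).astype(np.uint8);m=np.zeros_like(red);m[95:245,195:305]=red[95:245,195:305]
cs,h=cv2.findContours(m,cv2.RETR_CCOMP,2)
o=max(cs,key=cv2.contourArea)
W=np.array([atz(*fray(c,q[0]),.036)[:2] for q in o]);print('rect',cv2.minAreaRect((W*1000).astype(np.float32)))
H=[]
for k in cs:
    a=cv2.contourArea(k);x,y,w,hh=cv2.boundingRect(k)
    if 15<a<200: 
        M=cv2.moments(k);u=(M['m10']/a,M['m01']/a);P=atz(*fray(c,u),.036);H.append(P);print(np.round(u,1),a,(w,hh),P.round(4))
H=np.array(H)[:2];d=H[0]-H[1];d=d if d[1]>0 else -d
mid=H.mean(0);yaw=np.degrees(np.arctan2(-d[0],d[1]));print('mid',mid.round(4),'len',np.linalg.norm(d),'yaw',yaw)
plan([mid[0],mid[1],.065],yaw)
```

```text
rect ((472.2799377441406, 308.95977783203125), (143.80606079101562, 90.19892883300781), 70.46822357177734)
[250.5 222.1] 48.0 (10, 8) [0.454 0.256 0.036]
[249.8 117.2] 81.5 (11, 11) [0.4922 0.364  0.036 ]
mid [0.4731 0.31   0.036 ] len 0.11450673188879465 yaw -19.482029362506495
t 11.65 pos [0.4732 0.3047 0.1996] jaw -19.77 F [-0.8  0.4 -0.1] w 1.005 q [ 0.11  0.25 -0.83  1.71  0.2   1.27 -1.12]
shift [-0.102  2.692 -0.033] turn [ 0.01  -0.029  0.007]
```

{"api": "arm_command", "payload": {
  "moves": "-0.08 0.7 -0.04 0 -0.03 0 0.3; 0 0.7 0 0 0 0 0.3; 0 0.7 0 0 0 0 0.3; 0 0.4 0 0 0 0 0.3; 0 0.17 0 0 0 0 0.3; 0 0 0 0 0 0 0.3; 0 0 0 0 0 0 0.3",
  "squeeze": 60
}}

```text
time: 12.52
eef_pos: [0.4736, 0.3092, 0.0672]
tool_rot: [-0.407, 0.578, -0.578, 0.408]
contact_force: [0.4, -0.1, 0.0]
grip_width: 0.7
```

Run:
```python
from h import *
plan([.4725,.3091,.065],-19.5)
```

```text
t 12.53 pos [0.4736 0.3092 0.0672] jaw -19.63 F [ 0.4 -0.1  0. ] w 0.7 q [ 0.03  0.41 -0.78  1.83  0.33  1.03 -1.22]
shift [ 0.01   0.045 -0.021] turn [ 0.001 -0.013 -0.002]
```

{"api": "arm_command", "payload": {
  "moves": "0.01 0.04 -0.02 0 -0.01 0 0.3; 0 0 0 0 0 0 1; 0 0 0 0 0 0 1; 0 0 0 0 0 0 1; 0 0 0 0 0 0 1; 0 0 0 0 0 0 1; 0 0 0 0 0 0 1"
}}

```text
time: 13.4
eef_pos: [0.4719, 0.3084, 0.064]
tool_rot: [-0.409, 0.578, -0.577, 0.407]
contact_force: [0.6, 0.4, 0.1]
grip_width: 0.25
```

Run:
```python
from h import *
plan([.547,-.0175,.19],3.6)
```

```text
t 13.4 pos [0.4719 0.3084 0.064 ] jaw -19.53 F [0.6 0.4 0.1] w 0.25 q [ 0.03  0.41 -0.78  1.84  0.33  1.03 -1.22]
shift [ 5.644 -2.518  3.591] turn [ 0.009 -2.313  0.005]
```

{"api": "arm_command", "payload": {
  "moves": "0 -0.3 0 0 0 0 1; 0 -0.7 0 0 0 0 1; 0 -0.8 0 0 0 0 1; 0 -0.72 0 0 0 0 1; 0.7 0 0.45 0 0 0 1; 0.7 0 0.45 0 0 0 1; 0.7 0 0.45 0 0 0 1; 0.7 0 0.45 0 0 0 1"
}}

```text
time: 14.4
eef_pos: [0.5098, 0.1454, 0.1907]
tool_rot: [-0.409, 0.578, -0.577, 0.407]
contact_force: [0.1, -1.2, -2.4]
grip_width: 0.25
```

{"api": "arm_command", "payload": {
  "moves": "0.7 0 0.45 0 0 0 1; 0.7 0 0.45 0 0 0 1; 0.7 0 0.45 0 0 0 1; 0.7 0 0.45 0 0 0 1; 0 0 0 0 -0.8 0 1; 0 0 0 0 -0.8 0 1; 0 0 0 0 -0.7 0 1; 0 0 0 0 0 0 1"
}}

```text
time: 15.4
eef_pos: [0.5478, -0.0152, 0.1904]
tool_rot: [0.515, -0.485, 0.484, -0.514]
contact_force: [0.0, 0.4, -2.7]
grip_width: 0.249
```

{"api": "arm_command", "payload": {
  "moves": "0 0 0 0 0 0 1; 0 0 0 0 0 0 1"
}}

```text
time: 15.65
eef_pos: [0.5479, -0.0154, 0.1902]
tool_rot: [0.515, -0.485, 0.485, -0.514]
contact_force: [-0.3, 0.1, -2.3]
grip_width: 0.249
```

Run:
```python
from h import *
from rig import r
import pickle
c=r.capture('wrist');plan([.547,-.0175,.15],3.6);pickle.dump(c,open('w7.pkl','wb'))
c=r.capture('wrist');plan([.547,-.0175,.15],3.6)
p=c['pixels'];cv2.imwrite('pics/w7.png',cv2.resize(p[60:340,130:380],None,fx=2.1,fy=2.1,interpolation=2))
```

```text
t 15.7 pos [ 0.548  -0.0154  0.1901] jaw 3.43 F [ 0.2  0.3 -2. ] w 0.251 q [ 0.59  0.2  -0.68  1.76  0.13  1.23 -0.06]
shift [ 0.04   0.803 -0.021] turn [ 0.011 -0.017  0.003]
t 15.75 pos [ 0.548  -0.0154  0.1901] jaw 3.44 F [ 0.2  0.  -3.6] w 0.248 q [ 0.59  0.2  -0.68  1.76  0.13  1.23 -0.06]
shift [ 0.04   0.802 -0.02 ] turn [ 0.012 -0.016  0.003]
```

View pics/w7.png

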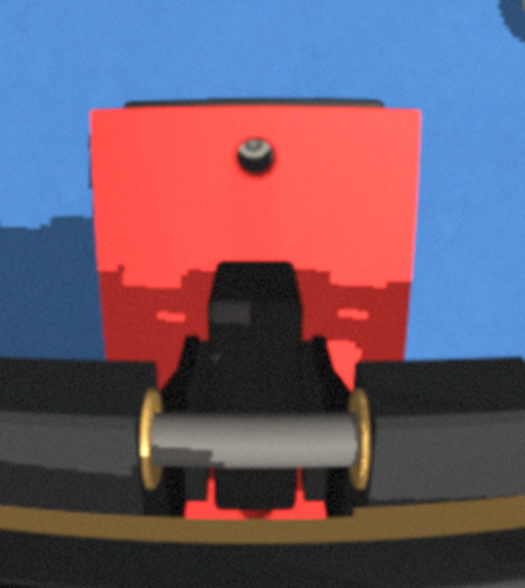

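Picture 11: the +y hole at pixel (251.4,134.3), dowel collar visible through it. Compare the hole with the collar positions through the same camera.

Run:
```python
from h import *
import pickle
c=pickle.load(open('w7.pkl','rb'));p=c['pixels'];hsv=cv2.cvtColor(p,cv2.COLOR_BGR2HSV)
red=(((hsv[...,0]<10)|(hsv[...,0]>172))&(hsv[...,1]>120)).astype(np.uint8);m=np.zeros_like(red);m[105:240,165:340]=red[105:240,165:340]
cs,_=cv2.findContours(m,cv2.RETR_CCOMP,2)
for k in cs:
    x,y,w,h=cv2.boundingRect(k)
    if 100<cv2.contourArea(k)<500 and abs(x+w/2-251)<10: 
        M=cv2.moments(k);u=(M['m10']/M['m00'],M['m01']/M['m00']);print(np.round(u,1),(w,h),'hole',atz(*fray(c,u),.162).round(4))
d=pickle.load(open('w5.pkl','rb'));pp=d['pixels']
g=((pp.min(2)>175)).astype(np.uint8)
for (x,y) in((252,37),(252,165)):
    n,l,st,ce=cv2.connectedComponentsWithStats(g[y-14:y+14,x-16:x+16]);i=1+st[1:,4].argmax();b=st[i];u=(x-16+b[0]+(b[2]-1)/2,y-14+b[1]+(b[3]-1)/2);print('collar',u,b,atz(*fray(d,u),.06).round(4))
# edges of plate for direction: left and right edges at rows
for v in (120,150,180):
    xs=np.where(m[v])[0];print(v,atz(*fray(c,(xs.min()-.5,v)),.162)[:2].round(4),atz(*fray(c,(xs.max()+.5,v)),.162)[:2].round(4))
```

```text
[251.3 133.4] (18, 16) hole [0.5439 0.0443 0.162 ]
collar (np.float64(252.0), np.float64(37.0)) [  7   6  19  17 161] [0.5433 0.0407 0.06  ]
collar (np.float64(252.0), np.float64(163.0)) [  8   6  17  13 114] [ 0.5504 -0.0732  0.06  ]
120 [0.498  0.0502] [0.5884 0.0555]
150 [0.4988 0.0326] [0.589  0.0379]
180 [0.5    0.0143] [0.5906 0.0197]
```

{"api": "arm_command", "payload": {
  "moves": "0.06 0.5 -0.01 0 -0.02 0 1; 0 0.5 0 0 0 0 1; 0 0.2 0 0 0 0 1; 0 0 0 0 0 0 1; 0 0 0 0 0 0 1"
}}

```text
time: 16.38
eef_pos: [0.5484, -0.0184, 0.1311]
tool_rot: [0.516, -0.484, 0.484, -0.516]
contact_force: [1.0, 0.5, -2.7]
grip_width: 0.246
```

Run:
```python
from h import *
from rig import r
import pickle
c=r.capture('wrist');s=plan([.5475,-.0185,.115],3.65);pickle.dump(c,open('w8.pkl','wb'))
p=c['pixels'];hsv=cv2.cvtColor(p,cv2.COLOR_BGR2HSV)
red=(((hsv[...,0]<10)|(hsv[...,0]>172))&(hsv[...,1]>120)).astype(np.uint8);m=np.zeros_like(red);m[105:240,165:340]=red[105:240,165:340]
cs,_=cv2.findContours(m,cv2.RETR_CCOMP,2)
for k in cs:
    x,y,w,h=cv2.boundingRect(k)
    if 100<cv2.contourArea(k)<500 and abs(x+w/2-251)<10: 
        M=cv2.moments(k);u=(M['m10']/M['m00'],M['m01']/M['m00']);print(np.round(u,1),(w,h),'hole',atz(*fray(c,u),s['eef_pos'][2]-.028).round(4))
print('tip proj',fproj(c,[.5435,.0408,.084]),'collar',fproj(c,[.5435,.0408,.06]))
cv2.imwrite('pics/w8.png',cv2.resize(p[110:160,220:285],None,fx=9,fy=9,interpolation=2))
```

```text
t 16.43 pos [ 0.5484 -0.0185  0.1312] jaw 3.67 F [-0.   0.2 -2.3] w 0.248 q [ 0.58  0.26 -0.67  1.82  0.18  1.12 -0.09]
shift [-0.001  0.324 -0.018] turn [0.    0.002 0.004]
[251.  133.6] (19, 17) hole [0.544  0.0412 0.1032]
tip proj [250.2663737  130.97576628] collar [250.39496083 127.75035402]
```

View pics/w8.png

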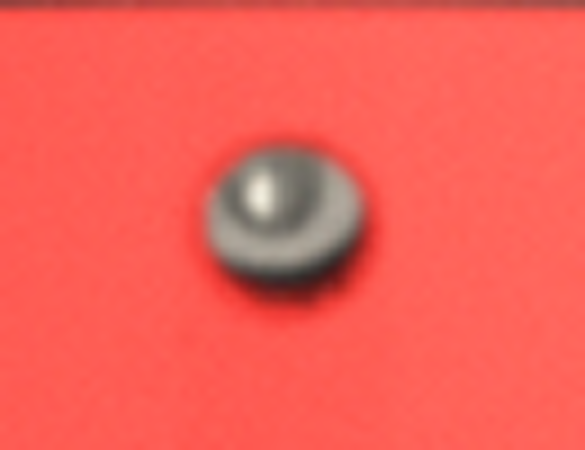

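Picture 12: dowel tip at pixel (250.3,131) in the hole, as predicted, with about 0.5 mm offset. I lower it in stages, watching the forces.

{"api": "arm_command", "payload": {
  "moves": "0.01 0.1 -0.015 0 0 0 1; 0 0.12 0 0 0 0 1; 0 0.1 0 0 0 0 1; 0 0 0 0 0 0 1; 0 0 0 0 0 0 1"
}}

```text
time: 17.05
eef_pos: [0.5468, -0.0191, 0.1141]
tool_rot: [0.516, -0.484, 0.483, -0.515]
contact_force: [0.5, 0.1, -3.4]
grip_width: 0.248
```

Run:
```python
from h import *
from rig import r
plan([.5475,-.0185,.104],3.65); print(r.sense()['wrist_torque'])
```

```text
t 17.05 pos [ 0.5468 -0.0191  0.1141] jaw 3.67 F [ 0.5  0.1 -3.4] w 0.248 q [ 0.57  0.27 -0.67  1.84  0.19  1.09 -0.1 ]
shift [-0.011  0.201  0.015] turn [0.012 0.002 0.002]
[-0.03315134 -0.13350484 -0.06129452]
```

{"api": "arm_command", "payload": {
  "moves": "-0.01 0.07 0.012 0 0 0 1; 0 0.07 0 0 0 0 1; 0 0.05 0 0 0 0 1; 0 0 0 0 0 0 1; 0 0 0 0 0 0 1"
}}

```text
time: 17.68
eef_pos: [0.5474, -0.0186, 0.1046]
tool_rot: [0.516, -0.484, 0.483, -0.515]
contact_force: [-0.3, 0.4, -2.9]
grip_width: 0.25
```

Run:
```python
from h import *
from rig import r
plan([.5475,-.0185,.098],3.65); print(r.sense()['wrist_torque'])
```

```text
t 17.68 pos [ 0.5474 -0.0186  0.1046] jaw 3.67 F [-0.3  0.4 -2.9] w 0.25 q [ 0.57  0.29 -0.66  1.85  0.2   1.07 -0.11]
shift [-0.002  0.132  0.002] turn [0.011 0.002 0.003]
[-0.00870995 -0.1493206  -0.03026369]
```

{"api": "arm_command", "payload": {
  "moves": "0 0.04 0 0 0 0 1; 0 0.04 0 0 0 0 1; 0 0 0 0 0 0 1; 0 0 0 0 0 0 1"
}}

```text
time: 18.18
eef_pos: [0.5476, -0.0186, 0.1011]
tool_rot: [0.516, -0.484, 0.484, -0.515]
contact_force: [-1.4, -0.0, 5.5]
grip_width: 0.246
```

{"api": "arm_command", "payload": {
  "moves": "0 0.04 0 0 0 0 1; 0 0 0 0 0 0 1; 0 0 0 0 0 0 1"
}}

```text
time: 18.55
eef_pos: [0.5476, -0.0186, 0.0992]
tool_rot: [0.516, -0.484, 0.484, -0.515]
contact_force: [-3.2, 0.5, 6.6]
grip_width: 0.248
```

{"api": "arm_command", "payload": {
  "moves": "0 0.04 0 0 0 0 1; 0 0 0 0 0 0 1; 0 0 0 0 0 0 1"
}}

```text
time: 18.92
eef_pos: [0.5477, -0.0186, 0.098]
tool_rot: [0.516, -0.484, 0.484, -0.515]
contact_force: [-5.0, 0.2, 11.5]
grip_width: 0.246
```

Run:
```python
from h import *
from rig import r
plan([.5475,-.0185,.098],3.65); print(r.sense()['wrist_torque'])
```

```text
t 18.93 pos [ 0.5477 -0.0186  0.098 ] jaw 3.67 F [-5.   0.2 11.5] w 0.246 q [ 0.57  0.3  -0.66  1.85  0.21  1.06 -0.11]
shift [-0.001 -0.001 -0.003] turn [0.009 0.002 0.007]
[-0.06993136  1.05415491 -0.02204041]
```

Force is rising; I keep pressing until it climbs steeply on the collars, easing the sideways load by half a millimetre.

{"api": "arm_command", "payload": {
  "moves": "0 0.03 -0.01 0 0 0 1; 0 0 0 0 0 0 1; 0 0 0 0 0 0 1"
}}

```text
time: 19.3
eef_pos: [0.5477, -0.0185, 0.0979]
tool_rot: [0.516, -0.483, 0.484, -0.515]
contact_force: [-8.2, -0.5, 20.6]
grip_width: 0.25
```

{"api": "arm_command", "payload": {
  "moves": "0 0.03 -0.01 0 0 0 1; 0 0 0 0 0 0 1; 0 0 0 0 0 0 1"
}}

```text
time: 19.68
eef_pos: [0.5477, -0.0186, 0.0979]
tool_rot: [0.516, -0.483, 0.484, -0.515]
contact_force: [-10.0, 0.1, 27.9]
grip_width: 0.249
```

Run:
```python
from h import *
from rig import r
plan([.5475,-.0185,.098],3.65); print(r.sense()['wrist_torque'])
```

```text
t 19.68 pos [ 0.5477 -0.0186  0.0979] jaw 3.67 F [-10.    0.1  27.9] w 0.249 q [ 0.56  0.29 -0.66  1.86  0.21  1.06 -0.11]
shift [-0.001 -0.002 -0.003] turn [-0.001  0.002  0.015]
[-0.05183558  2.3456688   0.01004614]
```

{"api": "arm_command", "payload": {
  "moves": "0 0 -0.04 0 0 0 1; 0 0 0 0 0 0 1; 0 0 0 0 0 0 1"
}}

```text
time: 20.05
eef_pos: [0.5475, -0.0186, 0.0979]
tool_rot: [-0.515, 0.482, -0.485, 0.516]
contact_force: [-4.2, -0.6, 23.3]
grip_width: 0.249
```

{"api": "arm_command", "payload": {
  "moves": "0 0 0 0 0 0 1; 0 0 0 0 0 0 1; 0 0 0 0 0 0 1; 0 0 0 0 0 0 1"
}}

```text
time: 20.55
eef_pos: [0.5475, -0.0186, 0.0979]
tool_rot: [-0.515, 0.482, -0.485, 0.516]
contact_force: [-4.1, -0.9, 22.9]
grip_width: 0.246
```

Run:
```python
from h import *
from rig import r
import pickle
c=r.capture('wrist');s=plan([.5475,-.0185,.098],3.65); print(r.sense()['wrist_torque'], 'tool y',R.from_quat(s['tool_rot']).as_matrix()[:,1])
p=c['pixels'];hsv=cv2.cvtColor(p,cv2.COLOR_BGR2HSV)
red=(((hsv[...,0]<10)|(hsv[...,0]>172))&(hsv[...,1]>120)).astype(np.uint8)
for k,n in ((c,'now'),(pickle.load(open('w8.pkl','rb')),'before')):
    h=cv2.cvtColor(k['pixels'],cv2.COLOR_BGR2HSV);m=((((h[...,0]<10)|(h[...,0]>172))&(h[...,1]>120))).astype(np.uint8);m[:100]=0;m[240:]=0
    ct=max(cv2.findContours(m,0,2)[0],key=cv2.contourArea);print(n,cv2.boundingRect(ct),[np.where(m[v])[0][[0,-1]] for v in(120,150)])
```

```text
t 20.6 pos [ 0.5475 -0.0186  0.0979] jaw 3.67 F [-4.1 -0.2 23.4] w 0.248 q [ 0.57  0.29 -0.66  1.86  0.21  1.05 -0.11]
shift [-0.002 -0.002 -0.   ] turn [-0.025  0.002  0.012]
[ 0.008432    1.20177221 -0.03224778] tool y [ 0.00456191 -0.00187251 -0.99998784]
now (172, 110, 159, 130) [array([172, 330]), array([173, 328])]
before (173, 110, 157, 130) [array([173, 329]), array([174, 327])]
```

Run:
```python
from h import *
from rig import r
import pickle
def edges(p):
    o=[]
    for v in range(120,150,2):
        g=p[v,150:350,2].astype(float)-p[v,150:350,0]; L=np.where(g>30)[0]; a,b=L[0],L[-1]
        o.append((a-1+(30-g[a-1])/(g[a]-g[a-1]), b+(g[b]-30)/(g[b]-g[b+1])))
    o=np.array(o);return (o[:,1]-o[:,0]).mean().round(2)
for n in('w7','w8'): print(n,edges(pickle.load(open(n+'.pkl','rb'))['pixels']))
c=r.capture('wrist');print('now',edges(c['pixels']))
h=cv2.cvtColor(c['pixels'],cv2.COLOR_BGR2HSV)
for nm,k in(('w8',pickle.load(open('w8.pkl','rb'))),('now',c)):
    h=cv2.cvtColor(k['pixels'],cv2.COLOR_BGR2HSV);col=k['pixels'][100:125,200:240].astype(float);g=(col[...,2]-col[...,0]).mean(1);print(nm,'top edge',np.interp(50,g,np.arange(100,125)).round(2))
```

```text
w7 156.42
w8 156.47
now 158.8
w8 top edge 109.37
now top edge 109.37
```

Run:
```python
from h import *
from rig import r
import pickle
def e(p):
    g=p[120:150,150:350,2].astype(float); o=[]
    for row in g:
        d=np.diff(row); a=np.r_[d[:40],].clip(0); b=(-d[160:]).clip(0)
        o.append((160+b.argmax()-a.argmax(),  (b*np.arange(160,160+len(b))).sum()/b.sum()-(a*np.arange(40)).sum()/a.sum()))
    return np.mean(o,0).round(2)
c=r.capture('wrist')
for n,k in(('w7',pickle.load(open('w7.pkl','rb'))),('w8',pickle.load(open('w8.pkl','rb'))),('now',c)):
    p=k['pixels'];print(n,e(p),'row130 L',p[130,168:178].tolist())
    gc=p[115:150,235:268].astype(float);m=(gc[...,2]-gc[...,0]<90);ys,xs=np.where(m);print('  hole',xs.mean()+235,ys.mean()+115,ys.min()+115,ys.max()+115)
s=r.sense();print(s['time'],s['contact_force'],s['eef_pos'])
```

```text
w7 [156.67 158.86] row130 L [[216, 145, 86], [212, 143, 83], [210, 141, 85], [192, 130, 80], [148, 101, 117], [108, 83, 216], [85, 83, 252], [76, 81, 253], [75, 80, 254], [76, 83, 254]]
  hole 251.28571428571428 134.00892857142858 126 142
w8 [156.7  158.91] row130 L [[219, 149, 89], [217, 146, 84], [213, 144, 86], [198, 132, 83], [167, 112, 120], [122, 90, 220], [84, 81, 252], [77, 83, 254], [78, 82, 254], [78, 86, 254]]
  hole 251.17410714285714 134.10714285714286 126 142
now [156.93 159.52] row130 L [[57, 58, 60], [55, 56, 60], [55, 54, 58], [56, 57, 72], [60, 62, 137], [64, 69, 227], [73, 79, 252], [74, 80, 254], [74, 81, 254], [76, 83, 254]]
  hole 250.672 134.38400000000001 126 143
20.7 [-3.86125129  0.4654097  23.27975647] [ 0.54753373 -0.01857126  0.09791537]
```

The width change came from the background: the red-channel edge, top edge and hole rows haven't moved, so the plate has not slipped in the grip. I'm handing the job in.

Run:
```python
from rig import r
print(r.finish_job())
```

```text
the job is handed in; nothing more can be done
None
```

I laid the board in the nest with its connector towards the yellow mark and let go of it. I then fitted the smaller red plate over both dowels, pressed it down and handed the job in at about 20.7 s, still gripping it at 60 N. I never moved towards the spool, jar or multimeter.

**Board:** the picture after release showed it flat inside all the white guides. I did not look at it again once the plate covered it.

**Plate home:** the tool came to a hard stop at 97.9 mm, against the 98 mm expected for the plate on the collars. The force climbed from about 11 N to 28 N with almost no further travel, then held steady at about 23 N. The spring forces on the way down matched the stated springs.

**Checks that disagreed:**
- **Plate width:** a colour mask suggested the plate looked about 1.5% wider in the last image, which could have meant it slipped in the grip. The red-channel edges, top edge and hole rows had not moved, so I put it down to the darker background.
- **Side load:** about 4 N of sideways force and 0.26° of tool tilt remained at hand-in.

I had used all 12 pictures before the final press, so I judged the pressed state only from measurements.

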